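# Snap the grease gun onto the drive-side bearing and hold the stroke

## Task

Grease the bearing beside the chain sprocket (not the one beside the handwheel): take the push-type grease gun out of its holder, press its coupler squarely onto that bearing's tilted nipple until it snaps on, then keep pushing the gun's barrel down against its spring, well past half of its stroke. Finish like that, still gripping the gun and holding the stroke, and leave the other things on the bench where they are.

Things in the scene. Friction and masses are not known exactly. Their poses are not given: they have to be found in the camera images.
- gun: Push-type grease gun, nose down in its holder, round, 0.45 kg. Origin: on the axis at the coupler's mouth (nose) with the spring out; z runs up to the rear. Along z: coupler bell, 28 mm wide (mouth 34), 0 to 26 mm; 12 mm tube; plain 36 mm barrel 62 to 176 mm with a 53 mm collar at 104 to 110, resting on the holder's rim; rear stud to 184. Grip the barrel above the collar, e.g. TCP at 136 mm.
- nozzle (a joint): The gun's stroke: how far nozzle and coupler are pushed into the barrel, 0 (spring out) to 0.020 m (stop). The spring pushes back with about 10.5 N at the start of the stroke and 17.5 N at its end, so the coupler's jaws (about 5 to 9 N) snap over a nipple first and the barrel moves down after that. Arms yield 2 to 4 mm under this push: command more than you need.
- coupler_seat (a point): Bottom of the coupler's bore on the gun's axis, 18 mm inside its mouth (z = 18 mm of the gun with the spring out; it moves with the nozzle); the nipple's flat top sits here once snapped on. The bore is 21.6 mm wide, the flared mouth about 27 mm; four spring jaws stand in it 9 mm inside the mouth. z points to the gun's rear.
- coupler_mouth (a point): Centre of the coupler's mouth, the gun's lowest point in its holder; moves with the nozzle.
- nipple_a_top (a point): Button-head grease nipple (steel mushroom) on the pillow block at the drive's +y end; both are alike. This point: centre of the head's flat top, about 158 mm above the table; z points outwards along the nipple, 30 degrees off vertical, leaning to the drive's -x. Head 16 mm wide, 8.5 mm tall; neck 9 mm wide, 11.5 mm long; below it a 19 mm hexagon.
- nipple_b_top (a point): Button-head grease nipple (steel mushroom) on the pillow block at the drive's -y end; both are alike. This point: centre of the head's flat top, about 158 mm above the table; z points outwards along the nipple, 30 degrees off vertical, leaning to the drive's -x. Head 16 mm wide, 8.5 mm tall; neck 9 mm wide, 11.5 mm long; below it a 19 mm hexagon.
- drive: Chain drive unit, fixed: grey steel base with a 35 mm jackshaft along its y axis, 90 mm above the table, in two pillow blocks 170 mm apart (85 mm either side of the centre), a grey belt guard between them and a blue geared motor behind at its +x. About 310 x 345 mm, 165 mm tall at the motor. Origin: on the table under the middle of the shaft.
- sprocket_hub (a point): Centre of the 96 mm steel chain sprocket (toothed disc) on one end of the drive unit's shaft, 150 mm from the unit's middle and 65 mm outside the bearing to be greased. It may be on either end.
- handwheel_hub (a point): Centre of the 105 mm black three-spoke handwheel on the other end of the shaft.
- holder: Fixed upright steel tube, inner diameter 41 mm, outer 48 mm, rim 125 mm above the table, on a 100 x 80 x 8 mm foot; the gun hangs in it by its collar with the mouth 21 mm above the table. Origin: on the table, on the tube's axis.
- spanner: Bystander: open-ended spanner, 190 mm, lying beside the drive unit.
- spray_can: Bystander: upright spray can, 66 mm wide, 190 mm tall; origin at its foot.
- grease_tin: Bystander: white tin with a steel lid, 90 mm wide, 75 mm tall.
- spare_bearing: Bystander: steel ring lying flat, 72 mm wide, 19 mm tall.
- brush: Bystander: hand brush lying on the bench.
- bolt_bin: Bystander: open grey bin of bolts, 150 x 100 x 60 mm.
- spare_hub: Bystander: dark steel hub lying flat, 76 mm wide, 30 mm tall.

How it is judged (in metres and radians):
On the way, in this order (a step that is already met when the one before it is completed fails the run):
1. the gun is drawn up out of its holder (height (world z) of coupler_mouth above 0.115 m), for 0.05 s.
2. the coupler is snapped squarely onto the nipple beside the sprocket (((horizontal distance between sprocket_hub and nipple_a_top below 0.15 m and distance between coupler_seat and nipple_a_top below 0.004 m and z of coupler_seat in the frame of nipple_a_top below 0.0025 m and angle between the z axis of gun and the z axis of nipple_a_top, either way round below 0.12 rad) or (horizontal distance between sprocket_hub and nipple_b_top below 0.15 m and distance between coupler_seat and nipple_b_top below 0.004 m and z of coupler_seat in the frame of nipple_b_top below 0.0025 m and angle between the z axis of gun and the z axis of nipple_b_top, either way round below 0.12 rad))), for 0.1 s.
At the end, for the whole second after the job is handed in: Coupler snapped on the nipple beside the sprocket (bore's bottom within 4 mm of the head's top, under 2.5 mm along the nipple; gun within 0.12 rad of its axis), barrel pushed down over 10 mm of its 20 mm spring stroke, fingers gripping the gun (over 3 N), gun still (((horizontal distance between sprocket_hub and nipple_a_top below 0.15 m and distance between coupler_seat and nipple_a_top below 0.004 m and z of coupler_seat in the frame of nipple_a_top below 0.0025 m and angle between the z axis of gun and the z axis of nipple_a_top, either way round below 0.12 rad) or (horizontal distance between sprocket_hub and nipple_b_top below 0.15 m and distance between coupler_seat and nipple_b_top below 0.004 m and z of coupler_seat in the frame of nipple_b_top below 0.0025 m and angle between the z axis of gun and the z axis of nipple_b_top, either way round below 0.12 rad)) and value of joint nozzle above 0.01 m and contact force between the fingers and gun above 3 N and linear speed of gun below 0.02 m/s); the arm keeps its last pose, push and grip.
It fails at once if a bystander is moved by more than 30 mm (distance of any of spanner, spray_can, grease_tin, spare_bearing, brush, bolt_bin, spare_hub from where it was at the start of the episode above 0.03 m).
It also fails if it takes over 42 s, if anything falls off the work surface, if the arm or the gripper's body presses on something with over 40 N, if the wrist force passes 120 N, or if a joint passes its speed limit or range.

## Robot

A 6-joint arm with a two-finger parallel gripper is mounted at the origin on the work surface. World frame = base frame: x ahead of the robot, y to its left, z up, the work surface at z = 0. Lengths are in mm, angles in rad, forces in N, time in s.
With the tool pointing down it reaches from about 300 to 775 mm from the base axis. Payload 14.6 kg.
Tool frame: the origin (TCP) lies between the finger pads, 19 mm behind the fingertips; this is the grasp point; y points along the fingers, z is the direction in which the jaws open and shut, and the axes are right-handed (so a half turn about y gives the same grasp; the last joint's range is limited). The gripper opens to 94 mm and grips with 3 to 60 N. Pads are 16 mm wide; open, the fingers measure 119 mm over their backs; the gripper's body (75 mm by 177 mm) begins 78 mm behind the grasp point.
Start: joints at [-1.222, 0.3, 1.521, -0, 1.321, -0.067], TCP at [222.149, -503.129, 224.246] pointing down, gripper open.
Joint ranges: [-3.03, 3.03], [-0.79, 2.21], [0.23, 2.52], [-1.04, 4.18], [0, 3.07], [-2.55, 2.55]. Speed limits (rad/s): [2.22, 2.22, 2.57, 3.14, 3.14, 3.14].

## Interface

Orientations are given as [roll, pitch, yaw] about the fixed x, y, z axes, in that order (R = Rz(yaw) Ry(pitch) Rx(roll)).
In Python, from cell import manip gives the robot as it stands.
- The arm moves only by the tool play_rows, never from a script. Its argument "series" is a list of rows, each a list of 3 entries, a list of its own where there are three numbers: the shift along the tool's x, y, z in m, then the turn about the tool's y in rad, then the closure, from 0 (fully open) to 1 (shut). In form: [[[dx, dy, dz], twist, grip], ...]. A call has 1 to 20 rows; each row is the pose to reach, as a shift and turn from the pose measured when the call began, along the tool's axes at that moment; what a row does not reach only later rows make up. A row lasts 1/10 s, in which the tool goes at most 50 mm and 8.59 degrees, less where a joint would pass 70% of its speed; a pose out of reach is approached as far as the arm can. A call with a gripper value outside its range is refused whole. The fingers move at their own pace and stop on an object; "squeeze" is the grip in N (left out, the last holds). Time passes only in rows, so rows that repeat a pose let the fingers close. It gives the time, the measured TCP pose, the force and the opening at its end, in the units of the state.
- manip.read_state(): the state, without advancing time (a new reading comes with each control period).
- manip.camera(name): name is "scene" or "top"; returns the picture (400x640x3 uint8, red, green, blue); there is no depth.
- manip.camera_params(name): a dict with "K" (3x3 intrinsics, pixels), "rvec" (rotation vector, rad) and "tvec" (3), from world to camera coordinates, as OpenCV has them. Camera axes: x right, y down, z forward; pixel columns grow to the right and rows downward; lengths in mm; the calibration is good to about 2 mm. A picture is of the moment at which its call begins. camera_params takes no time and is no camera call.
- manip.sign_off(): hands the job in, once; it reports no verdict.
The state is a dict: "clock": time; "joints": joint angles; "qd": joint speeds; "effort": joint torques, N m; "eef_pos": TCP position; "eef_rot": TCP orientation; "wrist_force": force on the tool from outside, world axes, zero at the start; "moment": the same for the moment, N m; "finger_gap": finger opening in mm.
Only numpy, scipy, OpenCV 4.12 (cv2) and the standard library are available. Lean on these libraries where they do the work, as an engineer would, in place of code of your own. Each camera call takes 0.05 s, during which the arm holds its last target. There are 200 camera calls.

## Working session

There is one attempt and no reset: what is moved stays moved. The work goes in short steps, Python scripts to look and compute and a tool call to move; the robot and the scene stay as the last step left them, time stands still between calls to the robot, and variables do not carry over. Pictures are saved under pics/ and viewed, about 8 in all and at most 12, crops included, and the job is handed in when it is done.

Besides the shell and the picture viewer there is one more tool, called after "Emit:" as a command line: name --argument value ..., lists and objects as JSON in quotes. play_rows: Moves the arm, as the interface text tells. Its arguments: {"type":"object","properties":{"series":{"type":"array","items":{"type":"array"}},"squeeze":{"type":"number"}},"required":["series"]}

```bash
ls; mkdir -p pics; python3 - <<'E'
from cell import manip
import cv2
for n in("scene","top"):
    im=manip.camera(n); cv2.imwrite(f"pics/{n}0.png",im[:,:,::-1])
    p=manip.camera_params(n); print(n,p)
print(manip.read_state())
E
```

```text
pics
scene {'K': array([[368.28023023,   0.        , 319.13506542],
       [  0.        , 368.28023023, 195.7822642 ],
       [  0.        ,   0.        ,   1.        ]]), 'rvec': array([ 1.62489813,  2.22831789, -0.61560198]), 'tvec': array([ 150.19085194, -383.39139863, 1589.02540223])}
top {'K': array([[515.62771858,   0.        , 318.19191955],
       [  0.        , 515.62771858, 210.46974113],
       [  0.        ,   0.        ,   1.        ]]), 'rvec': array([ 2.17315988, -2.14618538,  0.11369856]), 'tvec': array([  16.71264081,  521.45942686, 1489.84688904])}
{'clock': 0.1, 'joints': array([-1.22162957e+00,  3.00372696e-01,  1.52148555e+00, -7.33036711e-06,
        1.32068333e+00, -6.66149428e-02]), 'qd': array([-0.00110865,  0.00020826, -0.00215501,  0.00058929, -0.00106173,
        0.00052994]), 'effort': array([ 2.56420535e-03, -5.32637322e+01, -3.53282440e+01,  7.10325851e-02,
        2.34393182e-02, -5.45431783e-05]), 'eef_pos': array([ 222.06768703, -502.9580905 ,  223.78070607]), 'eef_rot': array([-1.57174362e+00,  5.60808407e-05, -2.72580916e+00]), 'wrist_force': array([-0.48875755,  0.90671764, -0.18187918]), 'moment': array([0.02787058, 0.02373874, 0.00575352]), 'finger_gap': 93.99246425843558}
```

View pics/scene0.png

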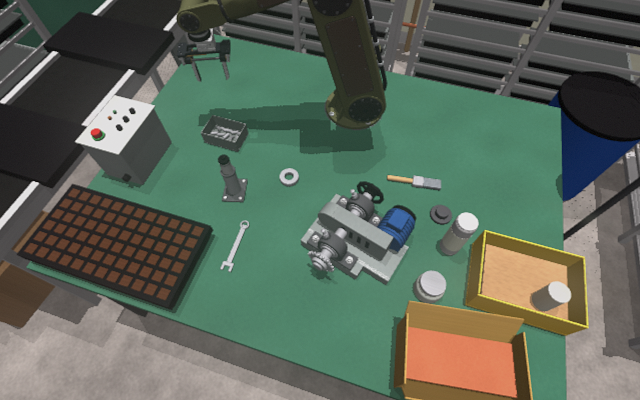

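View pics/top0.png

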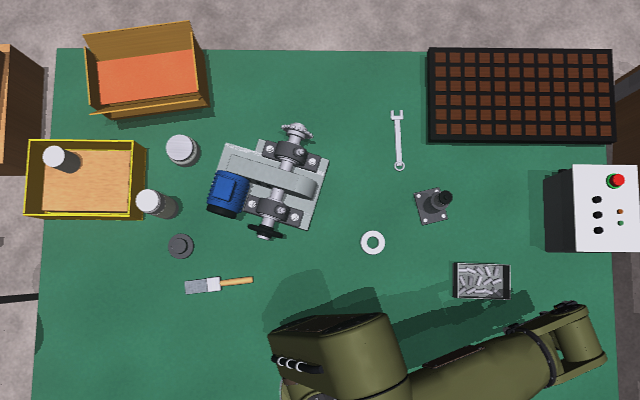

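Scene: the gun is in its holder at about (230,180), the drive at about (355,235), the sprocket at the near end (320,262) and the handwheel at (370,190). Top: sprocket (297,130), handwheel (265,232), gun top about (443,199). Next I'll look at enlarged crops.

```bash
python3 - <<'E'
import cv2,numpy as np
s=cv2.imread("pics/scene0.png");t=cv2.imread("pics/top0.png")
def c(im,x,y,w,h,k): return cv2.resize(im[y:y+h,x:x+w],None,fx=k,fy=k,interpolation=cv2.INTER_CUBIC)
# scene crop 300..400 x 175..280 x5.. top crop 
a=c(t,250,110,80,60,5); b=c(t,405,175,80,60,5)
d=c(s,300,210,80,60,5); e=c(s,200,145,80,60,5)
cv2.imwrite("pics/crop0.png",np.vstack([np.hstack([a,b]),np.hstack([d,e])]))
E
```

```text
(no output)
```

View pics/crop0.png

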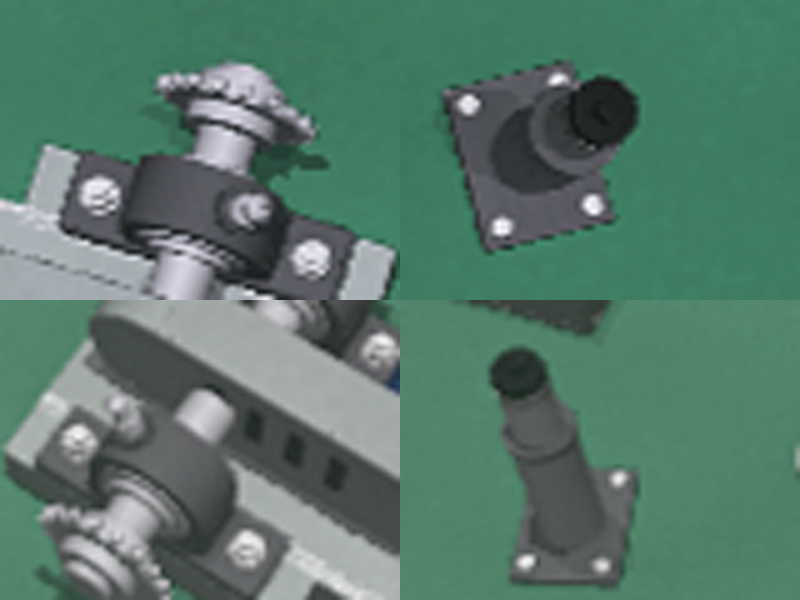

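Crop findings. Sprocket-side nipple: head in top at about (301.5,151.4), in scene at about (324.5,231). Gun rear: top (446,197), scene (224,159). Next I triangulate, with the bolts as a cross-check.

```bash
cat > h.py <<'E'
import cv2,numpy as np
from cell import manip
P={n:manip.camera_params(n) for n in("scene","top")}
def proj(n,X):
    p=P[n]; return cv2.projectPoints(np.array(X,float).reshape(-1,1,3),p["rvec"],p["tvec"],p["K"],None)[0][:,0]
def M(n):
    p=P[n]; return p["K"]@np.c_[cv2.Rodrigues(p["rvec"])[0],p["tvec"]]
def ray(n,uv):
    p=P[n];R=cv2.Rodrigues(p["rvec"])[0];return -R.T@p["tvec"],R.T@np.linalg.inv(p["K"])@np.r_[uv,1]
def plane(n,uv,z):
    c,d=ray(n,uv);return c+d*(z-c[2])/d[2]
def tri(s,t):
    X=cv2.triangulatePoints(M("scene"),M("top"),np.array(s,float),np.array(t,float))[:,0];X=X[:3]/X[3]
    return X,np.linalg.norm(proj("scene",X)[0]-s),np.linalg.norm(proj("top",X)[0]-t)
E
python3 - <<'E'
from h import *
np.set_printoptions(precision=1,suppress=True)
s=cv2.imread("pics/scene0.png");t=cv2.imread("pics/top0.png")
f=lambda x,y,ox,oy:((x+.5)/5-.5+ox,(y+.5)/5-.5+oy)
def blob(im,u,v,r=5,th=165,dark=False):
    u,v=int(round(u)),int(round(v));g=cv2.cvtColor(im,cv2.COLOR_BGR2GRAY)[v-r:v+r+1,u-r:u+r+1].astype(float)
    w=np.clip(g-th,0,None) if not dark else (g<th)*1.
    y,x=np.mgrid[-r:r+1,-r:r+1];return (u+(w*x).sum()/w.sum(),v+(w*y).sum()/w.sum())
print("nip",tri(f(122,403-300,300,210),f(259,207,250,110)))
bs=[blob(s,*f(77,440-300,300,210),4),blob(s,*f(247,548-300,300,210),4)]
bt=[blob(t,*f(100,196,250,110),4),blob(t,*f(312,258,250,110),4)]
print(bs,bt)
# scene left bolt is -x side (near nipple)
print("bolt nipple side",tri(bs[0],bt[1]));print("bolt other",tri(bs[1],bt[0]))
print("gun rear",tri(f(519-400,374-300,200,145),f(604-400,110,405,175)))
hs=[f(x-400,y-300,200,145) for x,y in((618,479),(602,566),(525,562))]
ht=[f(x-400,y,405,175) for x,y in((469,104),(560,80),(594,206),(502,227))]
hp=[plane("top",blob(t,*q,3),11)for q in ht];print("foot",hp,np.mean(hp,0))
print([plane("scene",blob(s,*q,3),11)for q in hs])
E
```

```text
nip (array([670.6,  71.2, 153. ]), np.float64(0.5371595615914727), np.float64(0.30340486426193874))
[(np.float64(315.14525139664806), np.float64(236.6536312849162)), (np.float64(349.38382804503584), np.float64(258.474923234391))] [(np.float64(269.21218961625283), np.float64(148.00677200902933)), (np.float64(311.90845070422534), np.float64(160.70704225352114))]
bolt nipple side (array([662.1,  42.4,  68.7]), np.float64(0.3952402481271447), np.float64(0.22639220963606968))
bolt other (array([699.1, 167.9,  64.9]), np.float64(0.2538008561270067), np.float64(0.14052025699305806))
gun rear (array([ 543.8, -313. ,  190.8]), np.float64(0.06397914263082678), np.float64(0.04092727317351815))
foot [array([ 572.6, -275. ,   11. ]), array([ 587.9, -328. ,   11. ]), array([ 512.5, -348.1,   11. ]), array([ 498.7, -294.1,   11. ])] [ 542.9 -311.3   11. ]
[array([ 500.5, -295.7,   11. ]), array([ 573.5, -276.9,   11. ]), array([ 587. , -330.7,   11. ])]
```

```bash
python3 - <<'E'
from h import *
np.set_printoptions(precision=1,suppress=True)
s=cv2.imread("pics/scene0.png");t=cv2.imread("pics/top0.png")
def blob(im,u,v,r=5,th=165):
    u,v=int(round(u)),int(round(v));g=cv2.cvtColor(im,cv2.COLOR_BGR2GRAY)[v-r:v+r+1,u-r:u+r+1].astype(float)
    w=np.clip(g-th,0,None);y,x=np.mgrid[-r:r+1,-r:r+1];return (u+(w*x).sum()/w.sum(),v+(w*y).sum()/w.sum())
near=np.array([[662.1,42.4],[699.1,167.9]])
mid=near.mean(0);dx=near[1]-near[0];dx/=np.linalg.norm(dx);dy=np.array([-dx[1],dx[0]])
far=near+170*dy
pt=proj("top",np.c_[far,[67,67]]);print("pred far bolts top",pt,"scene",proj("scene",np.c_[far,[67,67]]))
Z=[]
for q in pt: b=blob(t,*q,5); Z.append(plane("top",b,67)); print(b,Z[-1])
NT=[plane("top",blob(t,*q,4),67) for q in((269.2,148),(311.9,160.7))];print("near top-only",NT)
fm=np.mean(Z,0)[:2];nm=np.mean(NT,0)[:2];y=fm-nm;print("dist",np.linalg.norm(y),"heading x deg",np.degrees(np.arctan2(-y[0],y[1])), "from bolts",np.degrees(np.arctan2(dx[1],dx[0])))
y/=np.linalg.norm(y);x=np.array([y[1],-y[0]])
nip=mid-39.3*x;print("pred nipple",nip,"head centre tri z=158:",plane("top",(301.4,151.0),154),plane("scene",(324,230.2),154))
ax=np.r_[-.5*x,.866];top=np.r_[nip,158]
for n,im,o in(("top",t,(284,136)),("scene",s,(307,214))):
    k=12;c=cv2.resize(im[o[1]:o[1]+32,o[0]:o[0]+32],None,fx=k,fy=k,interpolation=cv2.INTER_CUBIC)
    c2=c.copy()
    e1=np.r_[y,0];e2=np.cross(ax,e1);th=np.linspace(0,6.283,40)
    for off,r,col in((0,8,(0,0,255)),(-8.5,8,(0,255,255)),(-20,9.5,(255,0,0))):
        q=proj(n,[top+off*ax+r*(np.cos(a)*e1+np.sin(a)*e2) for a in th]);q=((q-o+.5)*k-.5).round().astype(int)
        cv2.polylines(c2,[q],True,col,1)
    v=np.hstack([c,c2]); im2=v if n=="top" else np.vstack([im2[:300],v[:300]])
cv2.imwrite("pics/nip.png",im2)
E
```

```text
pred far bolts top [[294.6 216.4]
 [251.3 203.1]] scene [[343.4 199.7]
 [376.4 218.7]]
(np.float64(294.2904734073641), np.float64(216.51198129748684)) [498.7  91.3  67. ]
(np.float64(251.08344923504868), np.float64(203.22461752433935)) [535.6 216.5  67. ]
near top-only [array([698.5, 168.1,  67. ]), array([662.2,  43. ,  67. ])]
dist 170.22373421171008 heading x deg 73.50203322068069 from bolts 73.5733910193064
pred nipple [669.4  67.5] head centre tri z=158: [670.5  70.3 154. ] [670.7  72.9 154. ]
```

View pics/nip.png

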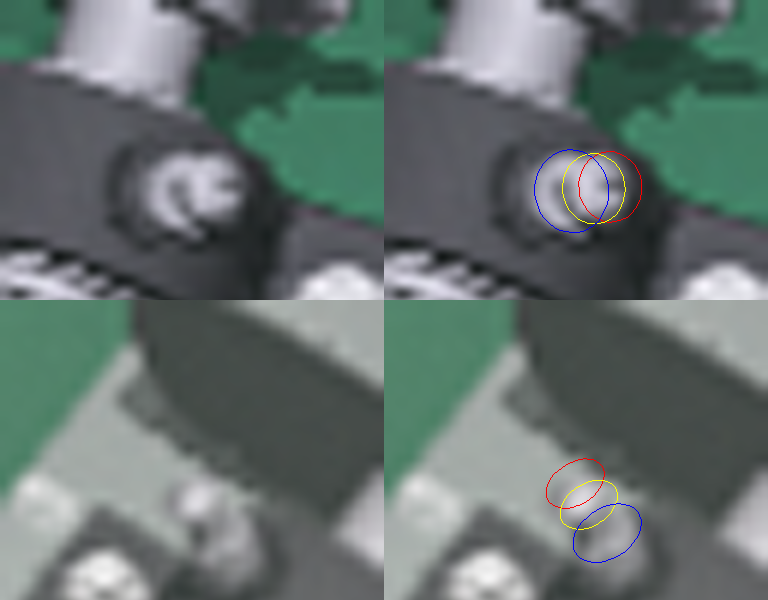

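The overlay (drawn from the bolt geometry) matches the nipple to about 1 px, with the actual head 1 px further inward. So the nipple top is about (670,69.5,157), and the drive's x heading is 73.5°. The moves never tilt the tool, so I'll pivot the gun in the grip against the holder rim. First I go above the gun.

```bash
cat >> h.py <<'E'
from scipy.spatial.transform import Rotation as Ro
def to(*targets,yaw=None):
    s=manip.read_state();R=Ro.from_euler("xyz",s["eef_rot"]).as_matrix()
    print("t",s["clock"],"pos",s["eef_pos"].round(1),"rot",s["eef_rot"].round(3),"F",s["wrist_force"].round(1),"M",s["moment"].round(2),"gap",round(s["finger_gap"],1))
    for T in targets: print("  shift m",(R.T@(np.array(T)-s["eef_pos"])/1000).round(4))
    if yaw is not None: print("  twist",round(-((yaw-s["eef_rot"][2]+np.pi)%(2*np.pi)-np.pi),4))
E
python3 - <<'E'
from h import *
to((543.3,-312.4,255),(543.3,-312.4,158),yaw=np.radians(-106.5))
E
```

```text
t 0.1 pos [ 222.1 -503.   223.8] rot [-1.572  0.    -2.726] F [-0.5  0.9 -0.2] M [0.03 0.02 0.01] gap 94.0
  shift m [-0.3708 -0.0312 -0.0446]
  shift m [-0.3708  0.0658 -0.0445]
  twist -0.867
```

Emit:
play_rows --series '[[[-0.02, -0.02, -0.002], -0.1, 0], [[-0.06, -0.031, -0.007], -0.2, 0], [[-0.1, -0.031, -0.012], -0.3, 0], [[-0.14, -0.031, -0.017], -0.4, 0], [[-0.18, -0.031, -0.022], -0.5, 0], [[-0.22, -0.031, -0.026], -0.6, 0], [[-0.26, -0.031, -0.031], -0.7, 0], [[-0.3, -0.031, -0.036], -0.8, 0], [[-0.34, -0.031, -0.041], -0.867, 0], [[-0.36, -0.031, -0.043], -0.867, 0], [[-0.371, -0.031, -0.0446], -0.867, 0], [[-0.371, -0.031, -0.0446], -0.867, 0], [[-0.371, -0.031, -0.0446], -0.867, 0]]'

```text
clock: 1.4
eef_pos: [542.8, -312.9, 254.7]
eef_rot: [-1.572, 0.001, -1.859]
wrist_force: [-0.7, 0.5, 0.2]
finger_gap: 93.6
```

```bash
python3 - <<'E'
from h import *
to((543.3,-312.4,158),yaw=np.radians(-106.5))
E
```

```text
t 1.4 pos [ 542.8 -312.9  254.7] rot [-1.572e+00  1.000e-03 -1.859e+00] F [-0.7  0.5  0.2] M [-0.02 -0.02  0.  ] gap 93.6
  shift m [-0.0005  0.0967  0.0005]
  twist -0.0007
```

Emit:
play_rows --series '[[[-0.0005, 0.03, 0.0005], 0, 0], [[-0.0005, 0.06, 0.0005], 0, 0], [[-0.0005, 0.085, 0.0005], 0, 0], [[-0.0005, 0.0967, 0.0005], 0, 0], [[-0.0005, 0.0967, 0.0005], 0, 0.3], [[-0.0005, 0.0967, 0.0005], 0, 0.6], [[-0.0005, 0.0967, 0.0005], 0, 1], [[-0.0005, 0.0967, 0.0005], 0, 1], [[-0.0005, 0.0967, 0.0005], 0, 1], [[-0.0005, 0.0967, 0.0005], 0, 1]]' --squeeze 20

```text
clock: 2.4
eef_pos: [543.4, -312.5, 158.3]
eef_rot: [-1.571, 0.001, -1.859]
wrist_force: [0.2, -0.4, -0.4]
finger_gap: 49.4
```

Emit:
play_rows --series '[[[0, 0, 0], 0, 1], [[0, 0, 0], 0, 1], [[0, 0, 0], 0, 1], [[0, 0, 0], 0, 1], [[0, 0, 0], 0, 1], [[0, -0.01, 0], 0, 1], [[0, -0.025, 0], 0, 1], [[0, -0.04, 0], 0, 1], [[0, -0.055, 0], 0, 1], [[0, -0.07, 0], 0, 1], [[0, -0.083, 0], 0, 1], [[0, -0.088, 0], 0, 1], [[0, -0.088, 0], 0, 1], [[0, -0.088, 0], 0, 1]]' --squeeze 20

```text
clock: 3.8
eef_pos: [543.3, -312.4, 245.7]
eef_rot: [-1.572, 0.001, -1.859]
wrist_force: [-0.0, -0.2, -4.5]
finger_gap: 35.7
```

```bash
python3 - <<'E'
from h import *
to((543.3,-312.4,246))
s=manip.camera("scene")[:,:,::-1];t=manip.camera("top")[:,:,::-1]
c=lambda im,x,y:cv2.resize(im[y:y+100,x:x+100],None,fx=4,fy=4,interpolation=cv2.INTER_CUBIC)
cv2.imwrite("pics/lift.png",np.hstack([c(s,180,110),c(t,400,140)]))
E
```

```text
t 3.8 pos [ 543.3 -312.4  245.7] rot [-1.572e+00  1.000e-03 -1.859e+00] F [-0.  -0.2 -4.5] M [-0.06 -0.01 -0.01] gap 35.7
  shift m [ 0.     -0.0003  0.    ]
```

View pics/lift.png

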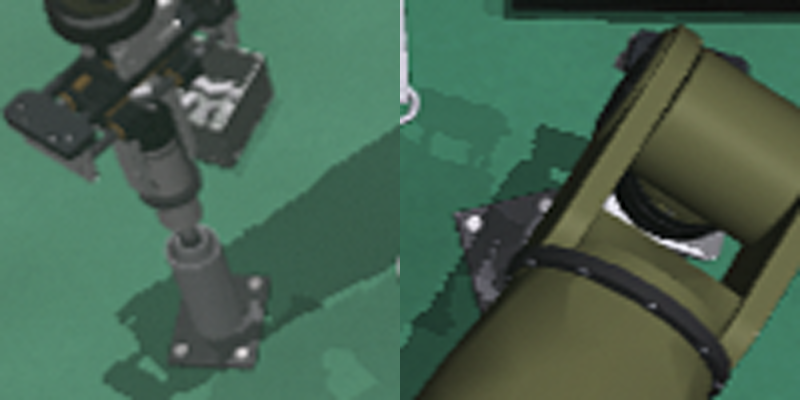

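The scene shows the gun hanging in the grip with its bell just inside the tube rim. Next, the pivot arc.

Emit:
play_rows --series '[[[0.0065, 0, 0], 0, 1], [[0.012, -0.0003, 0], 0, 1], [[0.017, -0.0005, 0], 0, 1], [[0.0225, -0.0007, 0], 0, 1], [[0.0277, -0.0007, 0], 0, 1], [[0.033, 0, 0], 0, 1], [[0.038, 0.0005, 0], 0, 1], [[0.0435, 0.0013, 0], 0, 1], [[0.0487, 0.0023, 0], 0, 1], [[0.054, 0.0038, 0], 0, 1], [[0.059, 0.0055, 0], 0, 1], [[0.064, 0.007, 0], 0, 1], [[0.069, 0.009, 0], 0, 1], [[0.0708, 0.0098, 0], 0, 1], [[0.0708, 0.0098, 0], 0, 1]]' --squeeze 15

```text
clock: 5.4
eef_pos: [522.9, -380.5, 235.4]
eef_rot: [-1.573, 0.001, -1.86]
wrist_force: [0.4, 1.5, -4.2]
finger_gap: 35.4
```

```bash
python3 - <<'E'
from h import *
to((543.3,-312.4,246))
s=manip.camera("scene")[:,:,::-1];t=manip.camera("top")[:,:,::-1]
c=lambda im,x,y:cv2.resize(im[y:y+100,x:x+100],None,fx=4,fy=4,interpolation=cv2.INTER_CUBIC)
cv2.imwrite("pics/piv.png",np.hstack([c(s,160,110),c(t,410,140)]))
E
```

```text
t 5.4 pos [ 522.9 -380.5  235.4] rot [-1.573e+00  1.000e-03 -1.860e+00] F [ 0.4  1.5 -4.2] M [ 0.22 -0.25 -0.01] gap 35.4
  shift m [-0.0711 -0.0106  0.0001]
```

View pics/piv.png

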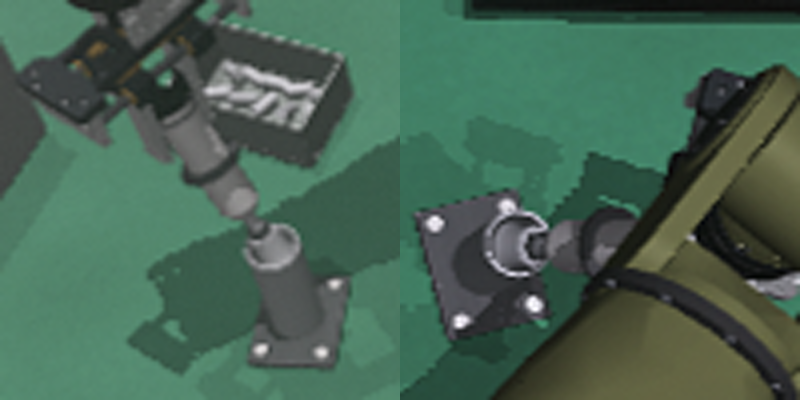

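The pivot worked: in both views the gun leans about 30° about the jaw axis with its coupler at the rim. Next I squeeze hard, withdraw along the gun axis and fly to staging.

Emit:
play_rows --series '[[[0, 0, 0], 0, 1], [[0, 0, 0], 0, 1], [[0, 0, 0], 0, 1], [[0.005, -0.008, 0], 0, 1], [[0.012, -0.02, 0], 0, 1], [[0.02, -0.035, 0], 0, 1], [[0.025, -0.05, 0], 0, 1], [[0.025, -0.065, 0], 0, 1], [[0.025, -0.065, 0], 0, 1]]' --squeeze 60

```text
clock: 6.4
eef_pos: [516.0, -405.4, 303.5]
eef_rot: [-1.569, -0.001, -1.86]
wrist_force: [-0.0, -0.2, -5.2]
finger_gap: 35.0
```

```bash
python3 - <<'E'
from h import *
to((646.2,-10.7,303),yaw=np.radians(-106.5))
E
```

```text
t 6.4 pos [ 516.  -405.4  303.5] rot [-1.569e+00 -1.000e-03 -1.860e+00] F [-0.  -0.2 -5.2] M [-0.18 -0.05 -0.01] gap 35.0
  shift m [-0.4154 -0.      0.0122]
  twist -0.0013
```

Emit:
play_rows --series '[[[-0.01, 0, 0], 0, 1], [[-0.03, 0, 0], 0, 1], [[-0.06, 0, 0.001], 0, 1], [[-0.09, 0, 0.002], 0, 1], [[-0.12, 0, 0.003], 0, 1], [[-0.15, 0, 0.004], 0, 1], [[-0.18, 0, 0.005], 0, 1], [[-0.21, 0, 0.006], 0, 1], [[-0.24, 0, 0.007], 0, 1], [[-0.27, 0, 0.008], 0, 1], [[-0.3, 0, 0.009], 0, 1], [[-0.33, 0, 0.01], 0, 1], [[-0.36, 0, 0.011], 0, 1], [[-0.385, 0, 0.012], 0, 1], [[-0.402, 0, 0.0122], 0, 1], [[-0.411, 0, 0.0122], 0, 1], [[-0.4154, 0, 0.0122], 0, 1], [[-0.4154, 0, 0.0122], 0, 1], [[-0.4154, 0, 0.0122], 0, 1]]' --squeeze 60

```text
clock: 8.3
eef_pos: [646.1, -11.5, 303.0]
eef_rot: [-1.569, -0.002, -1.861]
wrist_force: [-0.4, -0.9, -5.1]
finger_gap: 35.7
```

```bash
cat > look.py <<'E'
from h import *
import sys
np.set_printoptions(precision=1,suppress=True)
s=manip.camera("scene")[:,:,::-1].copy();t=manip.camera("top")[:,:,::-1].copy()
cv2.imwrite("pics/s.png",s);cv2.imwrite("pics/t.png",t)
st=manip.read_state();T=st["eef_pos"];to()
R=Ro.from_euler("xyz",st["eef_rot"]).as_matrix()
N=np.array([670,69.5,157.])
th=np.radians(float(sys.argv[2]));a=np.sin(th)*R[:,0]-np.cos(th)*R[:,1]; g=float(sys.argv[3]) if len(sys.argv)>3 else 137.3
w=R[:,2];e=np.cross(a,w)
out=[]
for n,im,o in(("scene",s,(290,170)),("top",t,(270,125))):
    k=6;W,H=66,90
    c=cv2.resize(im[o[1]:o[1]+H,o[0]:o[0]+W],None,fx=k,fy=k,interpolation=cv2.INTER_CUBIC);c2=c.copy()
    L=lambda pts,col,cl:cv2.polylines(c2,[((proj(n,pts)-o+.5)*k-.5).round().astype(int)],cl,col,1)
    for z,r,col in((0,17,(0,0,255)),(26,14,(0,255,255)),(104,26.5,(255,0,0)),(62,18,(255,0,255))):
        L([T+(z-g)*a+r*(np.cos(q)*e+np.sin(q)*w) for q in np.linspace(0,6.28,40)],col,True)
    L([N,N-8.5*np.array([-.142,-.4795,.866])],(0,255,0),False)
    out.append(np.hstack([c,c2]) if len(sys.argv)>4 else c2)
cv2.imwrite(f"pics/{sys.argv[1]}.png",np.hstack(out))
E
python3 look.py stage 30
```

```text
t 8.4 pos [646.1 -11.5 303. ] rot [-1.6 -0.  -1.9] F [ 0.3 -0.1 -4.9] M [-0.1 -0.  -0. ] gap 35.1
```

View pics/stage.png

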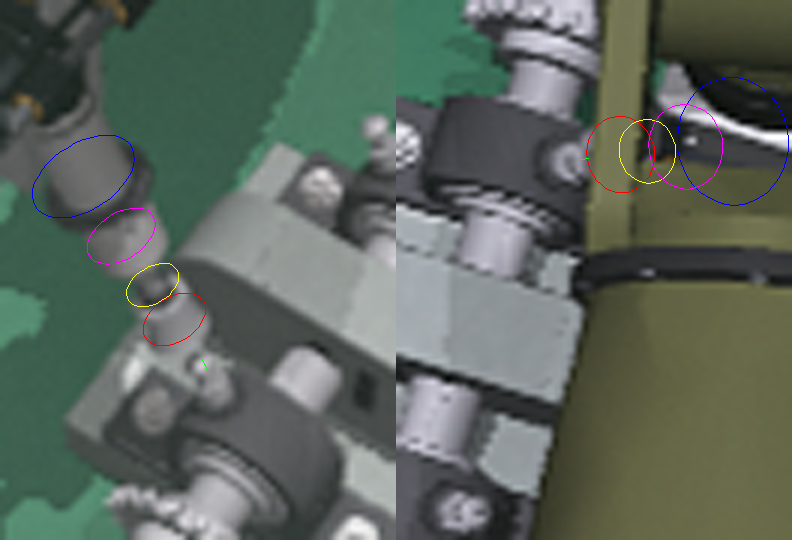

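Top is blocked by the arm. In scene the gun shows about 2 px right and down of the prediction, so it slipped along its axis or the tilt differs. The nipple sits at crop (205,365), i.e. (324,231) in scene. I'll zoom in once, plain beside overlay.

```bash
python3 - <<'E'
import cv2,numpy as np
s=cv2.imread("pics/s.png");c=cv2.resize(s[180:242,285:345],None,fx=9,fy=9,interpolation=cv2.INTER_CUBIC)
c=cv2.convertScaleAbs(c,alpha=1.5)
for i in range(0,60,10): cv2.putText(c,str(285+i),(i*9,10),0,.35,(255,255,255));cv2.line(c,(i*9+4,12),(i*9+4,18),(255,255,255));cv2.putText(c,str(180+i),(0,i*9+9),0,.35,(255,255,255))
cv2.imwrite("pics/z.png",c)
E
```

```text
(no output)
```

View pics/z.png

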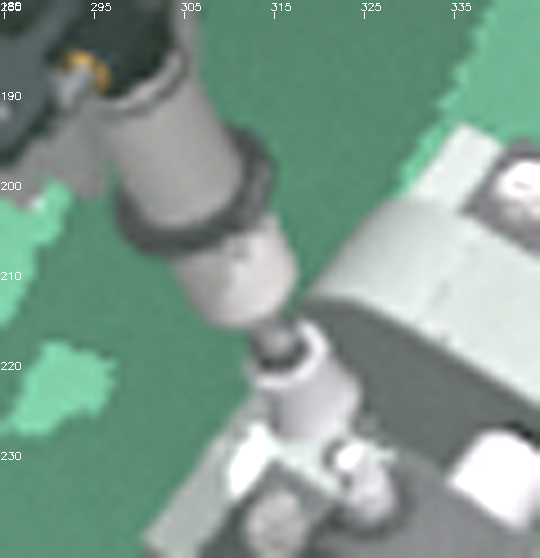

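```bash
python3 - <<'E'
from h import *
from scipy.optimize import least_squares
np.set_printoptions(precision=2,suppress=True)
px=(np.array([[195,195],[243,285],[287,352],[316,414]])+.5)/9-.5+[285,180];z=np.array([107,62,26,0])
st=manip.read_state();T=st["eef_pos"];R=Ro.from_euler("xyz",st["eef_rot"]).as_matrix()
def pts(p):
    th,g=p[0],p[1];a=np.sin(th)*R[:,0]-np.cos(th)*R[:,1];b=p[2] if len(p)>2 else 0
    return [T+b*R[:,2]+(q-g)*a for q in z]
f=lambda p:(proj("scene",pts(p))-px).ravel()
for p0 in([.5,137],[.5,137,0]):
    r=least_squares(f,p0,x_scale=[.1,5,3][:len(p0)]);print(np.degrees(r.x[0]),r.x[1:],r.fun,pts(r.x)[-1])
for th in(25,30,35):
    print(th,(proj("scene",pts([np.radians(th),137.3]))-px))
J=proj("scene",[T,T+10*R[:,0],T+10*R[:,1],T+10*R[:,2]]);print("px/10mm x,y,z",J[1:]-J[0])
# motion needed
E
```

```text
29.609106889358536 [149.63] [-1.51 -0.15 -0.19  0.39  0.01  0.99  0.33 -0.28] [667.42  59.05 172.81]
26.46765430109585 [155.71  -4.66] [-0.3  -0.05  0.34  0.23  0.    0.62 -0.05 -0.81] [661.66  56.02 163.51]
25 [[-4.01 -3.3 ]
 [-3.48 -2.9 ]
 [-3.91 -2.44]
 [-4.03 -3.82]]
30 [[-3.35 -3.12]
 [-1.85 -2.41]
 [-1.53 -1.68]
 [-1.11 -2.86]]
35 [[-2.72 -2.99]
 [-0.3  -2.05]
 [ 0.77 -1.1 ]
 [ 1.71 -2.11]]
px/10mm x,y,z [[-2.93 -1.74]
 [ 0.17  1.89]
 [-2.15  2.55]]
```

Fit: tilt about 29°, and the gun slid out to g of about 151 mm (TCP to mouth). The mouth is about 18 mm short of the nipple and 4 mm off laterally. I'll correct that, advance 12 mm and look again.

Emit:
play_rows --series '[[[-0.002, -0.001, 0], 0, 1], [[-0.0038, -0.0022, 0], 0, 1], [[-0.006, 0.0015, 0], 0, 1], [[-0.008, 0.005, 0], 0, 1], [[-0.0098, 0.0082, 0], 0, 1], [[-0.0098, 0.0082, 0], 0, 1], [[-0.0098, 0.0082, 0], 0, 1]]'

```text
clock: 9.1
eef_pos: [648.9, -2.1, 294.7]
eef_rot: [-1.569, -0.002, -1.861]
wrist_force: [-0.0, 0.7, -3.6]
finger_gap: 35.1
```

```bash
python3 look.py n1 29 151 >/dev/null; python3 - <<'E'
from h import *
to()
s=cv2.imread("pics/s.png");c=cv2.resize(s[180:246,285:345],None,fx=9,fy=9,interpolation=cv2.INTER_CUBIC)
o=cv2.imread("pics/n1.png")[:,:200]
c=cv2.convertScaleAbs(c,alpha=1.5)
cv2.imwrite("pics/z1.png",c)
E
```

```text
t 9.2 pos [648.9  -2.2 295. ] rot [-1.569e+00 -1.000e-03 -1.861e+00] F [ 0.2  0.5 -5. ] M [-0.2   0.    0.01] gap 35.2
```

View pics/z1.png

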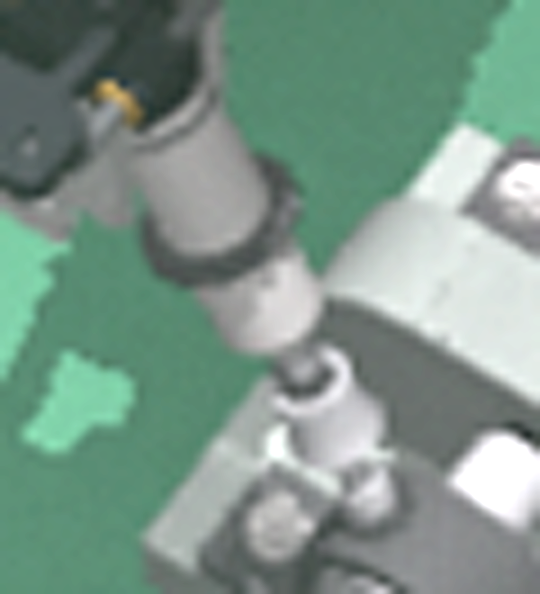

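The coupler mouth (crop (343,442)) now points along the nipple's axis at its head (350,460), aligned to about 1 mm in this view, with no contact yet. I'll advance along the axis and watch the force.

Emit:
play_rows --series '[[[-0.0015, 0.0026, 0], 0, 1], [[-0.003, 0.0052, 0], 0, 1], [[-0.0045, 0.0078, 0], 0, 1], [[-0.006, 0.0104, 0], 0, 1], [[-0.006, 0.0104, 0], 0, 1]]'

```text
clock: 9.7
eef_pos: [650.6, 3.7, 283.9]
eef_rot: [-1.57, -0.002, -1.861]
wrist_force: [-0.4, -0.8, -4.4]
finger_gap: 35.4
```

Emit:
play_rows --series '[[[-0.0015, 0.0026, 0], 0, 1], [[-0.003, 0.0052, 0], 0, 1], [[-0.004, 0.007, 0], 0, 1], [[-0.004, 0.007, 0], 0, 1]]'

```text
clock: 10.1
eef_pos: [651.9, 7.2, 277.9]
eef_rot: [-1.568, -0.002, -1.861]
wrist_force: [-0.4, -3.5, 0.4]
finger_gap: 35.0
```

The contact force is purely axial (about 6 N), at the depth where I expect the jaws. Pressing on.

Emit:
play_rows --series '[[[-0.0012, 0.002, 0], 0, 1], [[-0.0025, 0.0043, 0], 0, 1], [[-0.0037, 0.0065, 0], 0, 1], [[-0.0037, 0.0065, 0], 0, 1]]'

```text
clock: 10.5
eef_pos: [652.8, 10.9, 270.2]
eef_rot: [-1.57, -0.002, -1.861]
wrist_force: [-0.5, -1.7, -8.6]
finger_gap: 35.4
```

Emit:
play_rows --series '[[[-0.0012, 0.002, 0], 0, 1], [[-0.0025, 0.0043, 0], 0, 1], [[-0.0025, 0.0043, 0], 0, 1]]'

```text
clock: 10.8
eef_pos: [653.5, 12.8, 266.6]
eef_rot: [-1.569, -0.003, -1.861]
wrist_force: [-4.2, -7.2, 5.2]
finger_gap: 35.3
```

The force dropped (the snap) and is now rising again at about 13 N, the spring level. One look to confirm.

```bash
python3 - <<'E'
from h import *
to((652.4,9.7,272))
s=manip.camera("scene")[:,:,::-1].copy();cv2.imwrite("pics/s2.png",s)
c=cv2.resize(s[180:246,285:345],None,fx=9,fy=9,interpolation=cv2.INTER_CUBIC)
cv2.imwrite("pics/z2.png",cv2.convertScaleAbs(c,alpha=1.5))
E
```

```text
t 10.8 pos [653.5  12.8 266.6] rot [-1.569 -0.003 -1.861] F [-4.2 -7.2  5.2] M [-1.63  0.92  0.12] gap 35.3
  shift m [ 0.0033 -0.0053 -0.0002]
```

View pics/z2.png

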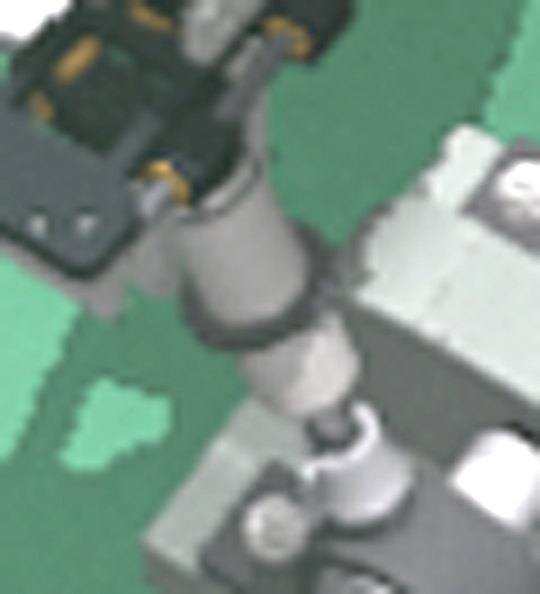

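The bell now covers the nipple down to its hexagon, and force and depth both fit a seated coupler. Now the stroke.

Emit:
play_rows --series '[[[-0.0012, 0.0022, 0], 0, 1], [[-0.0023, 0.0045, 0], 0, 1], [[-0.0035, 0.0067, 0], 0, 1], [[-0.0045, 0.0089, 0], 0, 1], [[-0.0045, 0.0089, 0], 0, 1], [[-0.0045, 0.0089, 0], 0, 1]]' --squeeze 60

```text
clock: 11.45
eef_pos: [654.7, 16.3, 259.4]
eef_rot: [-1.567, -0.004, -1.862]
wrist_force: [-5.6, -7.1, 7.2]
finger_gap: 35.1
```

Emit:
play_rows --series '[[[-0.0012, 0.0022, 0], 0, 1], [[-0.0023, 0.0045, 0], 0, 1], [[-0.0035, 0.0067, 0], 0, 1], [[-0.0042, 0.008, 0], 0, 1], [[-0.0042, 0.008, 0], 0, 1], [[-0.0042, 0.008, 0], 0, 1]]' --squeeze 60

```text
clock: 12.05
eef_pos: [655.8, 19.4, 253.2]
eef_rot: [-1.565, -0.005, -1.862]
wrist_force: [-6.9, -8.8, 9.3]
finger_gap: 35.1
```

```bash
python3 - <<'E'
from h import *
to((652.4,9.7,272))
s=manip.camera("scene")[:,:,::-1].copy();cv2.imwrite("pics/s3.png",s)
c=cv2.resize(s[180:246,285:345],None,fx=9,fy=9,interpolation=cv2.INTER_CUBIC)
cv2.imwrite("pics/z3.png",cv2.convertScaleAbs(c,alpha=1.5))
E
```

```text
t 12.05 pos [655.8  19.4 253.2] rot [-1.565 -0.005 -1.862] F [-6.9 -8.8  9.3] M [-1.82  1.67  0.17] gap 35.1
  shift m [ 0.0103 -0.0188 -0.0004]
```

View pics/z3.png

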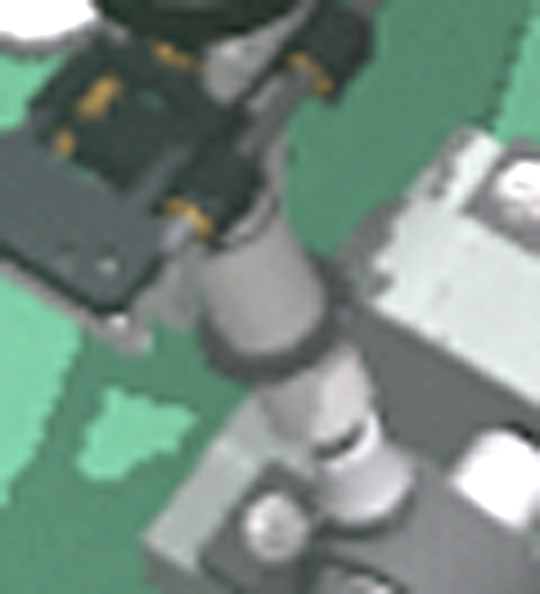

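The bell stayed on the nipple while the barrel moved down: collar to bell top went from 181 to 151 crop px, a stroke of about 14 mm. There is about 4 N of side force along the jaws, so I'll ease that by 1.5 mm and keep pushing.

Emit:
play_rows --series '[[[-0.0003, 0.0015, -0.0005], 0, 1], [[-0.0005, 0.003, -0.001], 0, 1], [[-0.0005, 0.0038, -0.0015], 0, 1], [[-0.0005, 0.0038, -0.0015], 0, 1], [[-0.0005, 0.0038, -0.0015], 0, 1], [[-0.0005, 0.0038, -0.0015], 0, 1]]' --squeeze 60

```text
clock: 12.7
eef_pos: [655.0, 19.3, 251.7]
eef_rot: [-1.562, -0.006, -1.863]
wrist_force: [-3.6, -8.6, 10.8]
finger_gap: 35.2
```

```bash
python3 - <<'E'
from h import *
s=manip.read_state();to()
R=Ro.from_euler("xyz",s["eef_rot"]).as_matrix();print("tool-frame F (weight removed)",R.T@(s["wrist_force"]+[0,0,5]),"M",R.T@s["moment"],"qd",abs(s["qd"]).max())
E
```

```text
t 12.7 pos [655.   19.3 251.7] rot [-1.562 -0.006 -1.863] F [-3.6 -8.6 10.8] M [-1.74  0.81  0.03] gap 35.2
tool-frame F (weight removed) [  9.31267042 -15.78104905  -0.79645903] M [-0.27512341 -0.05166273 -1.90224306] qd 0.0013995651246133036
```

The reaction is now 18 N, 30.5° off vertical in the lean plane with under 1 N sideways, so it lies along the nipple's axis. Everything is still, so I'm handing in.

```bash
python3 -c "
from cell import manip
print(manip.sign_off())"
```

```text
the job is handed in; nothing more can be done
None
```

I took the grease gun out of its holder, snapped it onto the nipple beside the sprocket and pushed the barrel down to about 15–16 mm of its 20 mm stroke. I handed in at 12.7 s with the gun still gripped at 60 N. The hand-in reports no verdict, so these are my own checks.

- **Tilt:** the moves only turn the tool about its own pointing axis, so I pivoted the gun about 30° in the grip against the holder's rim, then squeezed hard to fix it.
- **Snap:** the force dropped partway through the push and rose again, which I took as the snap. The picture then showed the coupler down to the nipple's hexagon.
- **Stroke:** the last picture showed about 14 mm of stroke with the coupler still in place. I then pushed slightly further.
- **Final force:** the reaction was about 18 N, at 30.5° to vertical with under 1 N sideways, after I eased a side force of about 4 N. The arm was still.

- **Disagreement:** the gun slid in the grip during the pivot. The pictures put the distance from grasp point to coupler mouth at about 151 mm, but the seated position implies about 143 mm.
- **Not confirmed:** I measured the seating and final angle (about 28–30°) only from one camera and the forces, because the arm blocked the top view. I took no final picture of the bystanders, but no planned path came near them.

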